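# Put the leftover parts away

### The arm

A 6-joint arm with a two-finger parallel gripper is mounted at the origin on the work surface. World frame = base frame: x ahead of the robot, y to its left, z up, the work surface at z = 0. Lengths are in m, angles in rad, forces in N, time in s.
With the tool pointing down it reaches from about 0.35 to 0.775 m from the base axis. Payload 5.5 kg.
Tool frame: the origin (TCP) lies midway between the tips of the shut fingers; the grasp point (between the pads) lies 19 mm behind it; z points along the fingers, y is the line along which they close (so a half turn about z gives the same grasp; the last joint's range is limited). The gripper opens to 85 mm and grips with 20 to 120 N. Pads are 22 mm wide; open, the fingers measure 114 mm over their backs; the gripper's body (76 mm by 85 mm) begins 54 mm behind the grasp point. The pads swing forward as they close: fully open they stand 13 mm farther back than shut.
Start: joints at [1.098, 0.313, 0.046, 1.304, 0, 1.431], TCP at [0.188, 0.543, 0.231] pointing down, gripper open.
Joint ranges: [-2.76, 2.76], [-0.86, 1.69], [-1.03, 1.26], [-2.2, 2.34], [-1.47, 1.5], [-3.14, 3.14]. Speed limits (rad/s): [2.57, 2.57, 3.14, 3.14, 3.14, 3.14].

### API

Orientations are given as a unit quaternion [w, x, y, z].
In Python, from rig import arm gives the robot as it stands.
- The arm moves only by the tool play_rows, never from a script. Its argument "steps" is a list of rows, each a list of 6 numbers: the shift along the tool's x, y, z in mm, then the turn, a rotation vector about the tool's x, y, z in rad. In form: [[tx, ty, tz, ax, ay, az], ...]. A call has exactly 8 rows; each row is the pose to reach, as a shift and turn from the pose commanded when the call began, along the tool's axes at that moment; what a row does not reach only later rows make up. A row lasts 1/8 s, in which the tool goes at most 62.5 mm and 10.7 degrees, less where a joint would pass 70% of its speed; a pose out of reach is approached as far as the arm can. A call with a gripper value outside its range is refused whole. "hand" is the opening, from 0 (shut) to 1 (fully open), set as the call begins (left out, the last holds). The fingers move at their own pace and stop on an object; "force" is the grip in N (left out, the last holds). Time passes only in rows, so rows that repeat a pose let the fingers close, or fill a call up. It gives the time, the measured TCP pose, the force, the opening and the grip force at its end, in the units of the state.
- arm.observe(): the state, without advancing time (a new reading comes with each control period).
- arm.capture(name): name is "scene" or "side" or "wrist"; returns (picture, depth): 420x560x3 uint8, red, green, blue; 420x560 float32, m along the optical axis (not along the pixel's ray), 0 where there is no reading.
- arm.camera_model(name): a dict with "fx", "fy", "cx", "cy" (pixels), "dist_coeffs" ([k1, k2, p1, p2, k3] as OpenCV has them; the pictures are not rectified), "R" (3x3) and "t" (3): a world point X has camera coordinates R X + t. Camera axes: x right, y down, z forward; pixel columns grow to the right and rows downward; lengths in m; the calibration is good to about 2 mm. A picture is of the moment at which its call begins: read the wrist's pose just before it. camera_model takes no time and is no camera call; for the wrist camera it gives the pose at the moment of the call.
- arm.sign_off(): hands the job in; it is judged then, once.
The state is a dict: "clock": time; "joint_positions": joint angles; "qvel": joint speeds; "joint_torque": joint torques, N m; "eef_pos": TCP position; "orientation": TCP orientation; "ft_force": force on the tool from outside, world axes, zero at the start; "ft_torque": the same for the moment, N m; "width": finger opening in m; "gripper_force": force on a finger pad.
Only numpy, scipy, OpenCV 4.12 (cv2) and the standard library are available. Lean on these libraries where they do the work, as an engineer would, in place of code of your own. Each camera call takes 0.05 s, during which the arm holds its last target. There are 200 camera calls.

### The job

Clear the leftover parts off the bench: fully unscrew the jar's cap and swing it clear, then put every black capacitor in the jar and every white relay in the black tray. Once the capacitors are all in, swing the cap back over the jar and screw it home to its stop; leave the other things on the bench where they are.

Things in the scene. Friction and masses are not known exactly. Their poses are not given: they have to be found in the camera images.
- jar: The screw-cap jar on its fixed base plate. White round jar, outside radius 50 mm, inside 46 mm; rim 52 mm and inner floor 8 mm above the table. Origin: on the jar's axis at table height; z up; +x is where the pivot of the cap's arm stands. A steel keeper post stands at (-61, -48) mm; from its top a finger runs along +x to x = 2 mm, its tip bent out, 62 to 66 mm above the table. Fixed to the table.
- jar_in (a point): Centre of the jar's inner floor, 8 mm above the table.
- jar_pivot (a point): Pivot of the cap's swing arm: top of a 14 mm post at the jar's +x side, 66 mm from the jar's axis, 67 mm above the table. Its hub, 22 mm wide, tops out at 76 mm; the arm (14 mm wide, top at 73 mm) reaches from it to the cap's axis, 66 mm away, and swings level.
- jar_arm (a joint): Swing of the cap's arm about the upright line through jar_pivot, rad: 0 = stop, cap centred over the jar; grows COUNTERCLOCKWISE seen from above; 2.0 = stop, swung clear (knob's axis then 111 mm from the jar's axis, towards jar +x and -y). Stays where left; about 1.2 N sideways on the knob moves it. From about 1.65 the mouth is uncovered.
- jar_cap (a joint): Turn of the cap in its arm, rad: 0 = home against its stop; grows COUNTERCLOCKWISE seen from above as it is unscrewed; 2.3 = stop, fully unscrewed. Stays where left (friction 0.08 N m); the cap neither rises nor leaves its arm. Below about 0.8 its lug stands behind the keeper finger and blocks the arm from opening; an arm swung out shuts only with the cap unscrewed.
- jar_knob (a point): Middle of the round black knob on the cap, on the cap's turning axis, 87 mm above the table: diameter 34 mm, from 74 to 100 mm above the table; grip at any yaw. Below it the white cap disc, radius 51 mm, 54 to 61 mm up. It moves on a 66 mm circle about jar_pivot. Swinging it firmly gripped at constant yaw would turn the cap: push it, or hold it loosely between the fingers.
- jar_lug (a point): Top of the dark steel locking lug on the cap disc (17 x 9 x 5 mm, 61 to 66 mm above the table, 37 mm from the cap's axis). With the cap home it stands just behind the keeper finger, on the jar's -y side; it turns with the cap.
- tray: Open black tray, 130 (x) x 100 (y) x 28 mm high, walls and floor 4 mm. Origin: centre of its underside, at table height; z up. Fixed to the table. It and the jar stand one left, one right of the parts; which is which varies.
- can1: Electrolytic capacitor: black cylinder, diameter 22 mm, height 25 mm, about 15 g, standing on the table at the start. Origin at its centre; z along its axis. May be absent.
- can2: Electrolytic capacitor: black cylinder, diameter 22 mm, height 25 mm, about 15 g, standing on the table at the start. Origin at its centre; z along its axis. May be absent.
- can3: Electrolytic capacitor: black cylinder, diameter 22 mm, height 25 mm, about 15 g, standing on the table at the start. Origin at its centre; z along its axis. May be absent.
- relay1: Relay: white block, 29 (x) x 13 (y) x 16 (z) mm, about 14 g, lying flat on the table at the start. Origin at its centre. May be absent.
- relay2: Relay: white block, 29 (x) x 13 (y) x 16 (z) mm, about 14 g, lying flat on the table at the start. Origin at its centre. May be absent.
- relay3: Relay: white block, 29 (x) x 13 (y) x 16 (z) mm, about 14 g, lying flat on the table at the start. Origin at its centre. May be absent.
- spool: Bystander: small solder spool standing on its flange, diameter 40 mm, 25 mm tall. Origin: centre of its underside.
- board: Bystander: small blue circuit board, 45 x 32 mm, 9 mm tall with its parts, lying flat. Origin: centre of its underside.
- driver: Bystander: screwdriver, 170 mm long, lying along y beyond the parts.
- tape: Bystander: roll of tape, diameter 80 mm, 19 mm tall. Origin: centre of its underside.
- flask: Bystander: bottle, diameter 56 mm, 150 mm tall. Origin: centre of its underside.
- dish: Bystander: green bowl, diameter 90 mm, 25 mm tall. Origin: centre of its underside.
- brush: Bystander: brush, 170 mm long, lying flat.

How it is judged:
On the way, in this order (a step that is already met when the one before it is completed fails the run):
1. the cap is unscrewed (turn above 2.0 rad) with the arm still over the jar (value of joint jar_cap above 2 rad and value of joint jar_arm below 0.3 rad), for 0.2 s.
2. the cap is swung clear of the jar's mouth (arm above 1.65 rad) (value of joint jar_arm above 1.65 rad), for 0.2 s.
3. every capacitor is in the jar, the fingers off them, the cap still swung aside (arm above 1 rad) (value of joint jar_arm above 1 rad and horizontal distance between each of can1, can2, can3 and jar_in below 0.044 m and z of each of can1, can2, can3 in the frame of jar below 0.046 m and contact force between each of can1, can2, can3 and the fingers below 0.1 N), for 0.2 s.
4. the cap is back over the jar (arm below 0.1 rad) (value of joint jar_arm below 0.1 rad), for 0.2 s.
At the end, for the whole second after the job is handed in: All capacitors present are inside the jar (centre within 44 mm of its axis and below 46 mm) and all relays present inside the tray's walls (centre below 31 mm), at rest; the cap is over the jar (arm within 0.1 rad of its stop) and screwed home (within 0.15 rad of its stop) (value of joint jar_arm below 0.1 rad and value of joint jar_cap below 0.15 rad and horizontal distance between each of can1, can2, can3 and jar_in below 0.044 m and z of each of can1, can2, can3 in the frame of jar below 0.046 m and x of relay1 in the frame of tray between -0.061 and 0.061 m and y of relay1 in the frame of tray between -0.046 and 0.046 m and z of relay1 in the frame of tray between 0 and 0.031 m and x of relay2 in the frame of tray between -0.061 and 0.061 m and y of relay2 in the frame of tray between -0.046 and 0.046 m and z of relay2 in the frame of tray between 0 and 0.031 m and x of relay3 in the frame of tray between -0.061 and 0.061 m and y of relay3 in the frame of tray between -0.046 and 0.046 m and z of relay3 in the frame of tray between 0 and 0.031 m and linear speed of each of can1, can2, can3, relay1, relay2, relay3 below 0.03 m/s); the robot touches nothing.
It fails at once if one of the other things on the bench is moved more than 5 cm (distance of any of spool, board, driver, tape, flask, dish, brush from where it was at the start of the episode above 0.05 m).
It fails at once if a part falls off the table (height (world z) of any of can1, can2, can3, relay1, relay2, relay3 below -0.05 m).
Of can1, relay1, relay2, can2, can3, relay3 only 4 to 6 are there at a start; the rules pass over those that are not, and their reading is None.
At some moment in a run one of can1, relay1, relay2, can2, can3, relay3 may be knocked a few centimetres aside while the robot is not near it.
Once in a run the grip may slacken for a moment while it holds something.
It also fails if it takes over 210 s, if anything falls off the work surface, if the arm or the gripper's body presses on something with over 40 N, if the wrist force passes 120 N, or if a joint passes its speed limit or range.

## Working session

There is one attempt and no reset: what is moved stays moved. The work goes in short steps, Python scripts to look and compute and a tool call to move; the robot and the scene stay as the last step left them, time stands still between calls to the robot, and variables do not carry over. Pictures are saved under pics/ and viewed, at most 14 in all, crops included, and the job is handed in when it is done.

Besides the shell and the picture viewer there is one more tool, called after "Request:" in YAML: its name, and indented under it one key for each argument. play_rows: Moves the arm, as the interface text tells. Its arguments: {"type":"object","properties":{"steps":{"type":"array","items":{"type":"array","items":{"type":"number"}}},"hand":{"type":"number"},"force":{"type":"number"}},"required":["steps"]}

```bash
ls; mkdir -p pics
cat > h.py <<'E'
import numpy as np, cv2
from rig import arm
def snap(name,fn=None):
    m=arm.camera_model(name); p,d=arm.capture(name)
    if fn: cv2.imwrite('pics/'+fn,p[:,:,::-1])
    return p,d,m
def at_z(m,uv,z):
    "world point of pixel on plane z"
    K=np.array([[m['fx'],0,m['cx']],[0,m['fy'],m['cy']],[0,0,1.]])
    n=cv2.undistortPoints(np.array([[uv]],float),K,np.array(m['dist_coeffs'],float))[0,0]
    R=np.array(m['R']);t=np.array(m['t']);c=-R.T@t; r=R.T@np.array([n[0],n[1],1])
    return c+r*(z-c[2])/r[2]
def proj(m,X):
    K=np.array([[m['fx'],0,m['cx']],[0,m['fy'],m['cy']],[0,0,1.]])
    return cv2.projectPoints(np.array(X,float).reshape(-1,3),cv2.Rodrigues(np.array(m['R']))[0],np.array(m['t'],float),K,np.array(m['dist_coeffs'],float))[0][:,0]
E
python3 - <<'E'
from h import *
print(arm.observe())
for n in('scene','side','wrist'):
    p,d,m=snap(n,n+'0.png'); print(n,m['R'],m['t'])
    np.savez(n+'0.npz',p=p,d=d,**{k:np.array(v) for k,v in m.items()})
E
```

```text
pics
{'clock': 0.0, 'joint_positions': array([ 1.09841969e+00,  3.13993463e-01,  4.49360525e-02,  1.30359091e+00,
       -8.87378387e-06,  1.43121545e+00]), 'qvel': array([1.25905849e-03, 4.76203122e-04, 1.19304814e-03, 2.18420684e-05,
       3.95643316e-04, 7.37795233e-05]), 'joint_torque': array([ 1.58782004e-04, -4.80631471e+01,  2.98530489e+01,  1.94057106e-02,
       -7.86257579e-05,  5.97878994e-06]), 'eef_pos': array([0.18760326, 0.54297563, 0.23039527]), 'orientation': array([-2.74704203e-04,  1.65630993e-01,  9.86187364e-01, -8.84323554e-04]), 'ft_force': array([ 0.20154598, -0.01759403, -0.58782095]), 'ft_torque': array([ 0.06320406, -0.02387761, -0.0211729 ]), 'gripper_force': 0.0, 'width': 0.08533770591481682}
scene [[-0.80471079  0.59366401 -0.00189431]
 [ 0.38674641  0.52180805 -0.76035753]
 [-0.45040843 -0.61260053 -0.64950199]] [ 0.47817524 -0.15061105  1.69745311]
side [[ 0.99522406 -0.09642745 -0.0151926 ]
 [-0.07741118 -0.68479108 -0.72461623]
 [ 0.05946914  0.72233159 -0.68898512]] [-0.5967937   0.10033227  1.33541737]
wrist [[ 0.32739411  0.9448864  -0.00166899]
 [ 0.89316324 -0.30889517  0.32686879]
 [ 0.30833833 -0.10850559 -0.94506826]] [-0.57411283 -0.04158733  0.38018652]
```

View pics/scene0.png

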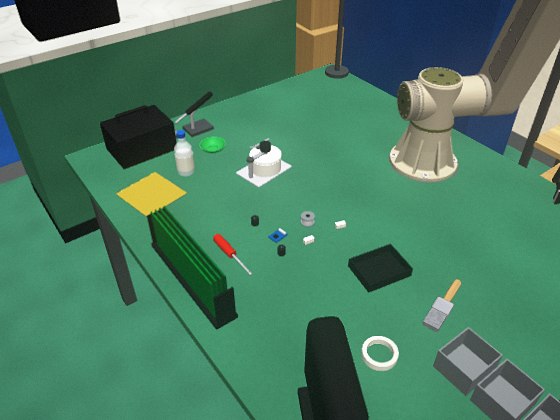

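View pics/side0.png

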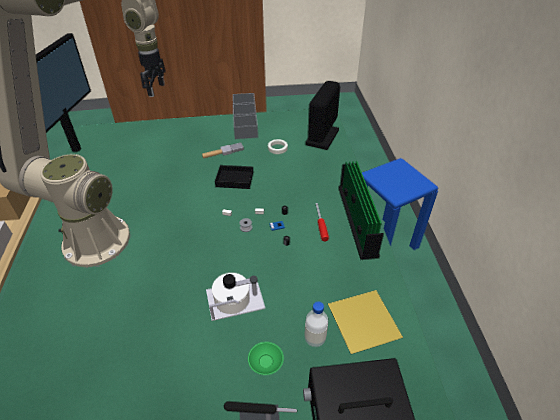

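Scene view: cans at about (255,220) and (281,250), relays at (340,225) and (308,240), the jar at (265,160) and the tray at (380,267). The side view shows the same four parts. Next I'll crop in and measure.

Run:
```python
import cv2
a=cv2.imread('pics/scene0.png');b=cv2.imread('pics/side0.png')
cv2.imwrite('pics/c1.png',cv2.resize(a[130:295,230:430],None,fx=4,fy=3.6,interpolation=cv2.INTER_CUBIC)[:594])
cv2.imwrite('pics/c2.png',cv2.resize(b[160:325,195:335],None,fx=3.6,fy=3.6,interpolation=cv2.INTER_CUBIC))
from h import *
def load(n):
    z=np.load(n+'0.npz'); return {k:z[k] for k in z.files}
S=load('scene');D=load('side')
def dp(m,u,v):
    d=np.median(m['d'][v-1:v+2,u-1:u+2]); K=m
    c=at_z(m,(u,v),0); R=m['R'];t=m['t']; cam=-R.T@t; r=c-cam; k=d/(R[2]@r); return cam+k*r
for n,m,pts in(('scene',S,dict(canA=(255,219),canB=(281,249),r1=(340,224),r2=(308,239),knob=(265,146),spool=(308,217),board=(278,235),tray=(380,267))),('side',D,dict(canB=(284,209),canA=(286,239),r1=(226,212),r2=(259,210),knob=(229,281),spool=(246,223),tray=(234,178)))):
    for k,(u,v) in pts.items(): print(n,k,dp(m,u,v).round(3))
```

```text
scene canA [ 0.627 -0.073  0.023]
scene canB [0.639 0.067 0.024]
scene r1 [0.443 0.08  0.016]
scene r2 [0.551 0.072 0.014]
scene knob [ 0.455 -0.265  0.097]
scene spool [0.504 0.013 0.026]
scene board [0.603 0.005 0.006]
scene tray [0.461 0.258 0.005]
side canB [0.632 0.054 0.022]
side canA [ 0.623 -0.084  0.025]
side r1 [0.436 0.072 0.013]
side r2 [0.548 0.068 0.013]
side knob [ 0.449 -0.286  0.1  ]
side spool [0.502 0.001 0.023]
side tray [0.466 0.267 0.001]
```

View pics/c1.png

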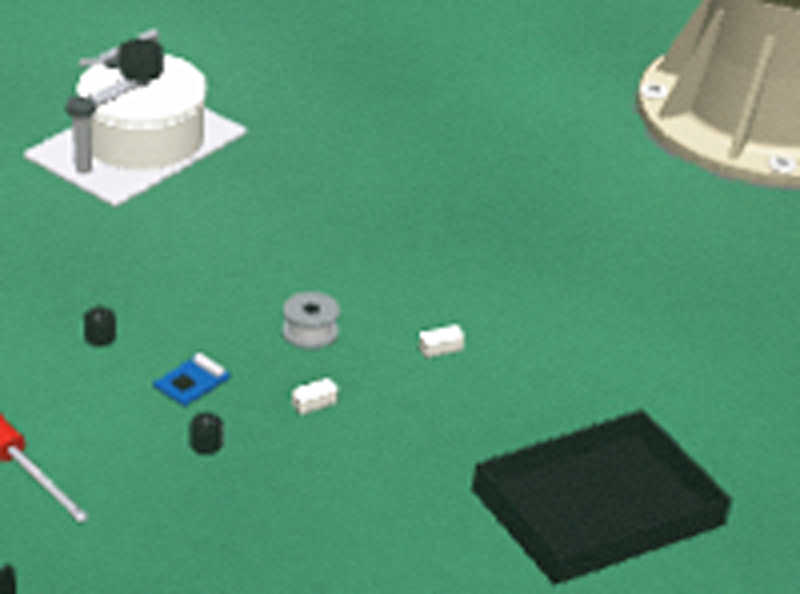

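View pics/c2.png

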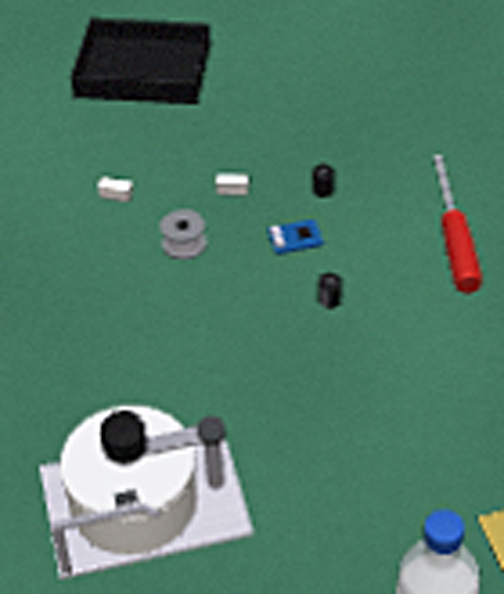

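c1: knob top at (141,50), pivot hub at (81,104), cans at (99,326) and (206,433), relays at (442,341) and (315,396). c2: knob (124,424), hub (211,430), lug (125,498) behind the finger, cans (323,180) and (330,290), relays (115,187) and (232,184).

Run:
```python
from h import *
def load(n):
    z=np.load(n+'0.npz'); return {k:z[k] for k in z.files}
S=load('scene');D=load('side')
s=lambda p:(230+(p[0]+.5)/4-.5,130+(p[1]+.5)/3.6-.5)
d=lambda p:(195+(p[0]+.5)/3.6-.5,160+(p[1]+.5)/3.6-.5)
L=[('knob',.1,(141,46),(124,424)),('hub',.076,(81,104),(211,428)),('canA',.0125,(99,326),(330,290)),('canB',.0125,(206,433),(323,180)),
('r1',.008,(442,341),(115,187)),('r2',.008,(315,396),(232,184)),('r1L',.016,(420,338),(99,183)),('r1R',.016,(463,328),(132,183)),
('spool',.025,(312,306),(183,224)),('trayNear',.028,(641,412),(92,20)),('trayC2',.028,(475,466),None),('tray3',.028,(730,495),None),('tray c2',.028,None,(210,26)),('traybot',0,None,(198,102)),('traybot',0,None,(73,97)),('lug',.066,None,(125,497)),('postTop',.066,(150,33),(62,528)),('plate',0,None,(40,465)),('plate',0,None,(62,577)),('plate',0,None,(253,532))]
for n,z,a,b in L:
    print(n,at_z(S,s(a),z).round(4)[:2] if a else '',at_z(D,d(b),z).round(4)[:2] if b else '')
print(arm.observe()['clock'])
```

```text
knob [ 0.4465 -0.2777] [ 0.4492 -0.2736]
hub [ 0.5146 -0.2621] [ 0.5128 -0.2658]
canA [ 0.6251 -0.0791] [ 0.6249 -0.0788]
canB [0.6344 0.0611] [0.6344 0.0613]
r1 [0.4374 0.0757] [0.4375 0.0786]
r2 [0.5483 0.0703] [0.5485 0.0702]
r1L [0.4538 0.0701] [0.4231 0.0773]
r1R [0.4217 0.0794] [0.4543 0.0738]
spool [0.4977 0.0032] [0.5002 0.0049]
trayNear [0.3983 0.2283] [0.4172 0.3165]
trayC2 [0.524  0.2032] 
tray3 [0.4129 0.3209] 
tray c2  [0.5409 0.2912]
traybot  [0.5223 0.203 ]
traybot  [0.395  0.2258]
lug  [ 0.446  -0.3147]
postTop [ 0.3992 -0.3333] [ 0.3998 -0.3371]
plate  [ 0.3726 -0.231 ]
plate  [ 0.3914 -0.3367]
plate  [ 0.5385 -0.3114]
0.15
```

Request:
play_rows:
  steps:
    - [-409,-380,-20,0,0,0.84]
    - [-409,-380,-20,0,0,0.84]
    - [-409,-380,-20,0,0,0.84]
    - [-409,-380,-20,0,0,0.84]
    - [-409,-380,-20,0,0,0.84]
    - [-409,-380,-20,0,0,0.84]
    - [-409,-380,-20,0,0,0.84]
    - [-409,-380,-20,0,0,0.84]
  hand: 1

```text
clock: 1.15
eef_pos: [0.4233, 0.1005, 0.2493]
orientation: [0.0, 0.553, 0.833, 0.0]
ft_force: [0.7, 1.1, -0.6]
width: 0.0853
gripper_force: 0.0
```

```bash
cat >> h.py <<'E'
from scipy.spatial.transform import Rotation as Ro
def go(x,y,z,yaw,base=None):
    "tool shift (mm) and turn to TCP target, tool down, finger line at yaw (mod pi if None)"
    s=arm.observe(); w,a,b,c=s['orientation']; R=Ro.from_quat([a,b,c,w]); p=s['eef_pos']
    if base is not None: p,R=base
    yt=np.array([np.cos(yaw),np.sin(yaw),0]); zt=np.array([0,0,-1.]); xt=np.cross(yt,zt)
    T=Ro.from_matrix(np.array([xt,yt,zt]).T)
    print('go',(R.inv().apply(np.array([x,y,z])-p)*1000).round(1),(R.inv()*T).as_rotvec().round(3))
    return np.array([x,y,z]),T
def st():
    s=arm.observe(); w,a,b,c=s['orientation']; y=Ro.from_quat([a,b,c,w]).apply([0,1,0])
    print('t',round(s['clock'],2),'p',s['eef_pos'].round(4),'yaw',np.arctan2(y[1],y[0]).round(3),'j',s['joint_positions'].round(2),'F',s['ft_force'].round(1),'w',round(s['width'],4),'g',round(s['gripper_force'],1))
E
python3 -c "
from h import *
st(); go(.448,-.276,.19,-.2)"
```

```text
t 1.15 p [0.4233 0.1005 0.2493] yaw 0.398 j [ 0.05  0.04 -0.25  1.29  0.    1.22] F [ 0.7  1.1 -0.6] w 0.0853 g 0.0
go [-356.7 -123.2   59.2] [ 0.001 -0.     0.598]
```

Request:
play_rows:
  steps:
    - [-357,-123,20,0,0,0.6]
    - [-357,-123,20,0,0,0.6]
    - [-357,-123,20,0,0,0.6]
    - [-357,-123,20,0,0,0.6]
    - [-357,-123,20,0,0,0.6]
    - [-357,-123,20,0,0,0.6]
    - [-357,-123,20,0,0,0.6]
    - [-357,-123,20,0,0,0.6]

```text
clock: 2.15
eef_pos: [0.4472, -0.2742, 0.2285]
orientation: [-0.001, 0.775, 0.632, 0.0]
ft_force: [-1.0, -1.2, -0.1]
width: 0.0856
gripper_force: 0.0
```

```bash
python3 -c "
from h import *
st(); p,d,m=snap('wrist','w1.png')
print(proj(m,[[.448,-.276,.1],[.5137,-.264,.076]]))
np.savez('w1.npz',p=p,d=d,**{k:np.array(v) for k,v in m.items()})
go(.448,-.276,.08,-.2)"
```

```text
t 2.15 p [ 0.4472 -0.2742  0.2285] yaw -0.203 j [-0.7   0.22 -0.09  1.27  0.    1.07] F [-1.  -1.2 -0.1] w 0.0856 g 0.0
[[285.23858903 199.54042009]
 [352.76355549 165.59906565]]
go [ -2.5   1.3 148.9] [-0.001 -0.001 -0.002]
```

View pics/w1.png

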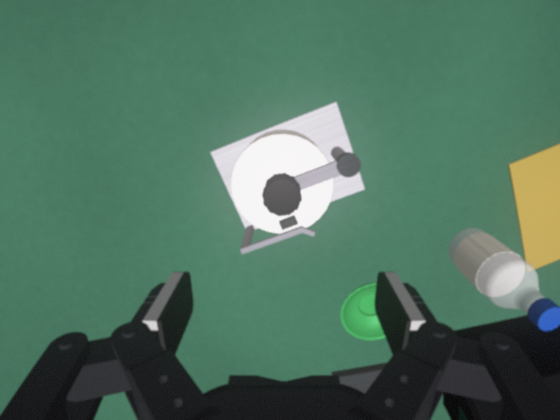

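The wrist view shows the knob top at about (282,193), the hub at (348,163) and the lug at (288,222), with the keeper finger below it.

```bash
python3 -c "
from h import *
z=np.load('w1.npz');m={k:z[k] for k in z.files}
for u,zz in(((282,191),.1),((348,163),.076),((288,222),.066)): print(at_z(m,u,zz).round(4))
g=m['p'].max(2); d=m['d']
ys,xs=np.nonzero((g<70)&(abs(np.mgrid[:420,:560][0]-193)<30)&(abs(np.mgrid[:420,:560][1]-282)<24)); print(xs.mean(),ys.mean(),xs.min(),xs.max(),ys.min(),ys.max())
"
```

```text
[ 0.4468 -0.2679  0.1   ]
[ 0.5097 -0.2607  0.076 ]
[ 0.4439 -0.3103  0.066 ]<string>:6: RuntimeWarning: Mean of empty slice.
  ret = ret.dtype.type(ret / rcount)
Traceback (most recent call last):
ValueError: zero-size array to reduction operation minimum which has no identity
```

```bash
python3 -c "
from h import *
st(); p,d,m=snap('wrist')
for X in([.447,-.272],[.447,-.276]): print(proj(m,[[*X,.1],[*X,.074]]).round(1).ravel())
a=p[110:260,200:375,::-1]; cv2.imwrite('pics/w2.png',cv2.resize(a,None,fx=4,fy=4,interpolation=cv2.INTER_CUBIC))
np.savez('w1.npz',p=p,d=d,**{k:np.array(v) for k,v in m.items()})
# depth based knob top
K=(m['fx'],m['fy'],m['cx'],m['cy']);R=np.array(m['R']);t=np.array(m['t'])
v,u=np.mgrid[120:260,220:360]; dd=d[120:260,220:360]
Pc=np.stack([(u-K[2])/K[0]*dd,(v-K[3])/K[1]*dd,dd],-1); W=(Pc-t)@R
print(m['dist_coeffs'])
for lo,hi in((.094,.105),(.072,.08)):
    k=(W[...,2]>lo)&(W[...,2]<hi); q=W[k]; print(k.sum(),q.mean(0).round(4),q.min(0).round(3),q.max(0).round(3))
"
```

```text
t 2.2 p [ 0.4473 -0.2734  0.2289] yaw -0.202 j [-0.7   0.22 -0.09  1.27  0.    1.07] F [-1.   0.5  0.4] w 0.0853 g 0.0
[283.1 196.2 283.2 188.1]
[284.1 200.5 284.  192.1]
[-0.07836446  0.          0.          0.          0.        ]
1151 [ 0.4453 -0.2732  0.0986] [ 0.428 -0.291  0.094] [ 0.462 -0.257  0.101]
742 [ 0.4963 -0.2645  0.0742] [ 0.43  -0.279  0.072] [ 0.52  -0.252  0.08 ]
```

View pics/w2.png

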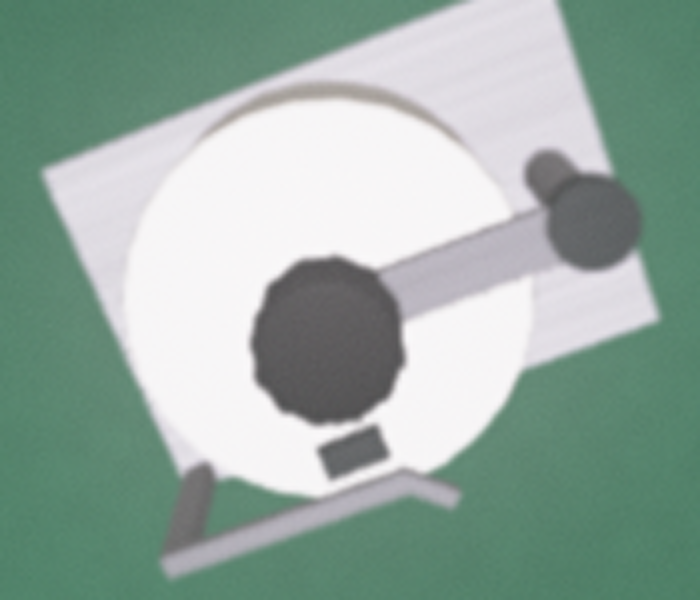

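Knob centre is at about (0.4465, -0.2735). I'll descend, grip and unscrew.

Request:
play_rows:
  steps:
    - [0,1,60,0,0,0]
    - [0,1,110,0,0,0]
    - [0,1,135,0,0,0]
    - [0,1,153,0,0,0]
    - [0,1,153,0,0,0]
    - [0,1,153,0,0,0]
    - [0,1,153,0,0,0]
    - [0,1,153,0,0,0]

```text
clock: 3.25
eef_pos: [0.4492, -0.2748, 0.077]
orientation: [0.001, 0.775, 0.632, 0.0]
ft_force: [0.1, 0.0, 0.1]
width: 0.0855
gripper_force: 0.0
```

Request:
play_rows:
  steps:
    - [0,0,0,0,0,0]
    - [0,0,0,0,0,0]
    - [0,0,0,0,0,0]
    - [0,0,0,0,0,0]
    - [0,0,0,0,0,0]
    - [0,0,0,0,0,0]
    - [0,0,0,0,0,0]
    - [0,0,0,0,0,0]
  hand: 0.2
  force: 30

```text
clock: 4.25
eef_pos: [0.4455, -0.2745, 0.0765]
orientation: [-0.002, 0.775, 0.632, -0.003]
ft_force: [-11.5, 0.1, 10.4]
width: 0.033
gripper_force: 29.9
```

```bash
python3 -c "
from h import *
st();print(arm.observe()['ft_torque'])"
```

```text
t 4.25 p [ 0.4455 -0.2745  0.0765] yaw -0.203 j [-0.7   0.32 -0.35  0.91 -0.    1.07] F [-11.5   0.1  10.4] w 0.033 g 29.9
[-0.08140118  2.26406039  0.10751098]
```

Request:
play_rows:
  steps:
    - [0,-4,0,0,0,0]
    - [0,-4,0,0,0,-0.18]
    - [0,-4,0,0,0,-0.36]
    - [0,-4,0,0,0,-0.54]
    - [0,-4,0,0,0,-0.72]
    - [0,-4,0,0,0,-0.9]
    - [0,-4,0,0,0,-1.05]
    - [0,-4,0,0,0,-1.05]

```text
clock: 5.25
eef_pos: [0.4446, -0.2742, 0.0766]
orientation: [0.0, 0.354, 0.935, -0.0]
ft_force: [-3.1, -0.5, 5.5]
width: 0.0331
gripper_force: 30.4
```

```bash
python3 -c "
from h import *
st();print(arm.observe()['ft_torque'])"
```

```text
t 5.25 p [ 0.4446 -0.2742  0.0766] yaw 0.846 j [-0.71  0.31 -0.35  0.9  -0.    0.02] F [-3.1 -0.5  5.5] w 0.0331 g 30.4
[-0.25883333  0.65097777  0.09675405]
```

Request:
play_rows:
  steps:
    - [0,0,0,0,0,-0.18]
    - [0,0,0,0,0,-0.36]
    - [0,0,0,0,0,-0.54]
    - [0,0,0,0,0,-0.72]
    - [0,0,0,0,0,-0.9]
    - [0,0,0,0,0,-1.08]
    - [0,0,0,0,0,-1.24]
    - [0,0,0,0,0,-1.24]

```text
clock: 6.25
eef_pos: [0.4447, -0.2747, 0.0768]
orientation: [-0.0, -0.254, 0.967, -0.001]
ft_force: [-3.3, -3.3, 5.5]
width: 0.0329
gripper_force: 31.2
```

```bash
python3 -c "
from h import *
st();print(arm.observe()['ft_torque']); p,d,m=snap('side')
b=p[220:330,185:300,::-1]; cv2.imwrite('pics/s1.png',cv2.resize(b,None,fx=4,fy=4,interpolation=cv2.INTER_CUBIC))"
```

```text
t 6.25 p [ 0.4447 -0.2747  0.0768] yaw 2.085 j [-0.71  0.31 -0.35  0.9  -0.   -1.22] F [-3.3 -3.3  5.5] w 0.0329 g 31.2
[-0.65364771  0.55622759  0.10097609]
```

View pics/s1.png

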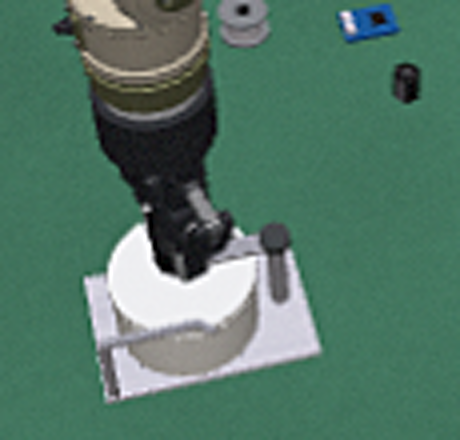

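Request:
play_rows:
  steps:
    - [0,0,0,0,0,0]
    - [0,0,0,0,0,0]
    - [0,0,0,0,0,0]
    - [0,0,0,0,0,0]
    - [0,0,0,0,0,0.17]
    - [0,0,0,0,0,0.34]
    - [0,0,0,0,0,0.34]
    - [0,0,0,0,0,0.34]
  hand: 0.47

```text
clock: 7.3
eef_pos: [0.4448, -0.2737, 0.0761]
orientation: [0.0, -0.09, 0.996, 0.0]
ft_force: [0.1, 0.2, 0.8]
width: 0.0403
gripper_force: 0.0
```

```bash
python3 -c "
from h import *
st();print(arm.observe()['ft_torque'])
z=np.load('side0.npz');D={k:z[k] for k in z.files}
for n,u,zz in(('flaskcap',(318,307),.15),('dish',(266,355),.02),('drv',(317,205),.01),('drv',(326,240),.01)): print(n,at_z(D,u,zz).round(3))
P=np.array([.5097,-.263]); 
s=arm.observe(); w,a,b,c=s['orientation']; R=Ro.from_quat([a,b,c,w]); p=s['eef_pos']; base=(p,R)
K0=np.array([.4447,-.2745]); v=K0-P; print(np.hypot(*v))
for i in range(1,12):
    th=.17*i; c_,s_=np.cos(th),np.sin(th); k=P+[c_*v[0]-s_*v[1],s_*v[0]+c_*v[1]]
    go(k[0],k[1],p[2],1.745+th,base)
"
```

```text
t 7.3 p [ 0.4448 -0.2737  0.0761] yaw 1.751 j [-0.71  0.31 -0.35  0.9   0.   -0.89] F [0.1 0.2 0.8] w 0.0403 g 0.0
[-0.02405907 -0.01685844 -0.02358736]
flaskcap [ 0.66  -0.422  0.15 ]
dish [ 0.53  -0.464  0.02 ]
drv [0.749 0.074 0.01 ]
drv [ 0.75 -0.09  0.01]
0.06600946901770993
go [ -0.7 -12.   -0. ] [ 0.     0.    -0.164]
go [ -3.4 -22.8  -0. ] [ 0.     0.    -0.334]
go [ -8.  -33.1  -0. ] [ 0.     0.    -0.504]
go [-14.3 -42.4  -0. ] [ 0.     0.    -0.674]
go [-22.  -50.5  -0. ] [ 0.     0.    -0.844]
go [-31.  -57.2  -0. ] [ 0.     0.    -1.014]
go [-41.  -62.3  -0. ] [ 0.     0.    -1.184]
go [-51.7 -65.6  -0. ] [ 0.     0.    -1.354]
go [-62.8 -67.1  -0. ] [ 0.     0.    -1.524]
go [-74.  -66.6  -0. ] [ 0.     0.    -1.694]
go [-84.9 -64.3  -0. ] [ 0.     0.    -1.864]
```

Request:
play_rows:
  steps:
    - [-1,-12,0,0,0,-0.165]
    - [-3,-23,0,0,0,-0.335]
    - [-8,-33,0,0,0,-0.505]
    - [-14,-42.5,0,0,0,-0.675]
    - [-22,-50.5,0,0,0,-0.845]
    - [-31,-57,0,0,0,-1.015]
    - [-41,-62,0,0,0,-1.185]
    - [-51.5,-65.5,0,0,0,-1.355]

```text
clock: 8.3
eef_pos: [0.5065, -0.3294, 0.0759]
orientation: [-0.001, -0.696, 0.718, 0.001]
ft_force: [-1.3, -0.5, -0.0]
width: 0.0402
gripper_force: 0.8
```

```bash
python3 -c "
from h import *
st()
P=np.array([.5097,-.263]); v=np.array([.4447,-.2745])-P
s=arm.observe(); w,a,b,c=s['orientation']; R=Ro.from_quat([a,b,c,w]); p=s['eef_pos']; base=(p,R)
for th in(1.36,1.5,1.65,1.8,1.9,1.95):
    c_,s_=np.cos(th),np.sin(th); k=P+[c_*v[0]-s_*v[1],s_*v[0]+c_*v[1]]
    go(k[0],k[1],p[2],1.745+th,base)
"
```

```text
t 8.3 p [ 0.5065 -0.3294  0.0759] yaw 3.11 j [-0.71  0.46 -0.13  0.98 -0.   -2.25] F [-1.3 -0.5 -0. ] w 0.0402 g 0.8
go [-0.4 -0.8 -0. ] [0.002 0.    0.005]
go [ -1. -10.  -0.] [ 0.002  0.    -0.135]
go [ -3.1 -19.7  -0. ] [ 0.002  0.    -0.285]
go [ -6.6 -28.9  -0. ] [ 0.002  0.    -0.435]
go [ -9.7 -34.8  -0.1] [ 0.002  0.    -0.535]
go [-11.4 -37.6  -0.1] [ 0.002  0.    -0.585]
```

Request:
play_rows:
  steps:
    - [-1,-10,0,0,0,-0.135]
    - [-3,-20,0,0,0,-0.285]
    - [-6.5,-29,0,0,0,-0.435]
    - [-10,-35,0,0,0,-0.535]
    - [-10,-35,0,0,0,-0.535]
    - [-10,-35,0,0,0,-0.535]
    - [-10,-35,0,0,0,-0.535]
    - [-10,-35,0,0,0,-0.535]

```text
clock: 9.3
eef_pos: [0.5422, -0.3205, 0.0762]
orientation: [-0.0, 0.859, -0.512, -0.0]
ft_force: [0.5, -0.3, 0.1]
width: 0.0401
gripper_force: 0.0
```

Request:
play_rows:
  steps:
    - [0,0,0,0,0,0]
    - [0,0,0,0,0,0]
    - [0,0,-50,0,0,0]
    - [0,0,-110,0,0,0]
    - [0,0,-110,0,0,0]
    - [0,0,-110,0,0,0]
    - [0,0,-110,0,0,0]
    - [0,0,-110,0,0,0]
  hand: 0.6

```text
clock: 10.3
eef_pos: [0.5417, -0.32, 0.1845]
orientation: [-0.0, 0.859, -0.512, -0.001]
ft_force: [0.2, -0.6, -0.6]
width: 0.0512
gripper_force: 0.0
```

```bash
python3 -c "
from h import *
st(); p,d,m=snap('side'); np.savez('side1.npz',p=p,d=d,**{k:np.array(v) for k,v in m.items()})
b=p[160:330,195:340,::-1]; cv2.imwrite('pics/s2.png',cv2.resize(b,None,fx=3.5,fy=3.5,interpolation=cv2.INTER_CUBIC))
go(.625,-.079,.2,1.571);go(.625,-.079,.2,3.14)"
```

```text
t 10.3 p [ 0.5417 -0.32    0.1845] yaw -2.645 j [-0.66  0.44  0.11  1.25  0.   -2.73] F [ 0.2 -0.6 -0.6] w 0.0512 g 0.0
go [-172.4 -187.9  -15. ] [0.003 0.    2.067]
go [-172.4 -187.9  -15. ] [0.001 0.002 0.498]
```

View pics/s2.png

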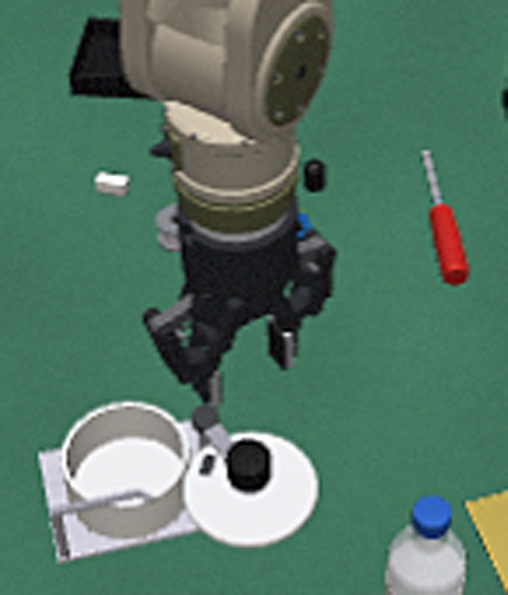

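The jar is open and the cap has swung clear, at (249,490) in the crop. Moving to can A.

Request:
play_rows:
  steps:
    - [-172,-188,40,0,0,0.5]
    - [-172,-188,60,0,0,0.5]
    - [-172,-188,60,0,0,0.5]
    - [-172,-188,60,0,0,0.5]
    - [-172,-188,60,0,0,0.5]
    - [-172,-188,60,0,0,0.5]
    - [-172,-188,60,0,0,0.5]
    - [-172,-188,60,0,0,0.5]

```text
clock: 11.35
eef_pos: [0.6258, -0.0816, 0.1267]
orientation: [0.0, -0.705, 0.709, -0.0]
ft_force: [0.1, -1.0, 0.4]
width: 0.0513
gripper_force: 0.0
```

```bash
cat >> h.py <<'E'
def blob(name,zlo,zhi,xy,r,fn=None):
    "mean of depth points with height in range near xy"
    p,d,m=snap(name,fn); R=np.array(m['R']);t=np.array(m['t'])
    v,u=np.mgrid[:420,:560]; K=np.array([[m['fx'],0,m['cx']],[0,m['fy'],m['cy']],[0,0,1.]])
    n=cv2.undistortPoints(np.stack([u,v],-1).reshape(-1,1,2).astype(float),K,np.array(m['dist_coeffs'],float))[:,0]
    W=(np.c_[n,np.ones(len(n))]*d.reshape(-1,1)-t)@R
    k=(d.ravel()>0)&(W[:,2]>zlo)&(W[:,2]<zhi)&(np.hypot(*(W[:,:2]-xy).T)<r); q=W[k]
    if k.sum()<5: print('blob none',k.sum()); return None,p
    mid=(q.min(0)+q.max(0))/2; e=np.linalg.eigh(np.cov(q[:,:2].T))[1][:,1]
    print(name,'n',k.sum(),'mean',q.mean(0).round(4),'mid',mid.round(4),'ext',np.ptp(q,0).round(3),'axis',np.arctan2(e[1],e[0]).round(2)); return q,p
E
python3 -c "
from h import *
st(); blob('wrist',.018,.035,[.625,-.079],.05,'w3.png'); blob('side',.018,.035,[.625,-.079],.03);blob('scene',.018,.035,[.625,-.079],.03); go(.625,-.079,.005,3.14)"
```

```text
t 11.35 p [ 0.6258 -0.0816  0.1267] yaw 3.136 j [-0.26  0.47  0.01  1.12 -0.   -1.82] F [ 0.1 -1.   0.4] w 0.0513 g 0.0
wrist n 579 mean [ 0.622  -0.0782  0.0235] mid [ 0.6223 -0.0773  0.0218] ext [0.021 0.021 0.007] axis 1.43
side n 32 mean [ 0.6257 -0.0812  0.0235] mid [ 0.6267 -0.0805  0.0229] ext [0.02  0.021 0.009] axis 1.71
scene n 36 mean [ 0.6275 -0.0762  0.0236] mid [ 0.6275 -0.0785  0.024 ] ext [0.019 0.021 0.01 ] axis 1.98
go [ -2.    0.8 121.6] [-0.001 -0.    -0.004]
```

Request:
play_rows:
  steps:
    - [-3,4,50,0,0,0]
    - [-3,4,90,0,0,0]
    - [-3,4,110,0,0,0]
    - [-3,4,121.5,0,0,0]
    - [-3,4,121.5,0,0,0]
    - [-3,4,121.5,0,0,0]
    - [-3,4,121.5,0,0,0]
    - [-3,4,121.5,0,0,0]

```text
clock: 12.5
eef_pos: [0.6223, -0.0768, 0.0055]
orientation: [0.0, -0.706, 0.708, -0.001]
ft_force: [-0.1, 0.0, 0.1]
width: 0.0514
gripper_force: 0.0
```

Request:
play_rows:
  steps:
    - [0,0,0,0,0,0]
    - [0,0,0,0,0,0]
    - [0,0,0,0,0,0]
    - [0,0,0,0,0,0]
    - [0,0,-10,0,0,0]
    - [0,0,-60,0,0,0]
    - [0,0,-110,0,0,0]
    - [0,0,-110,0,0,0]
  hand: 0.1
  force: 30

```text
clock: 13.5
eef_pos: [0.6252, -0.0775, 0.1203]
orientation: [0.002, -0.706, 0.708, -0.004]
ft_force: [0.0, -0.6, -1.1]
width: 0.0207
gripper_force: 29.4
```

```bash
python3 -c "
from h import *
st(); go(.4447,-.2745,.125,1.745+1.571); go(.4447,-.2745,.02,1.745+1.571)"
```

```text
t 13.5 p [ 0.6252 -0.0775  0.1203] yaw 3.138 j [-0.25  0.46 -0.01  1.09  0.   -1.82] F [ 0.  -0.6 -1.1] w 0.0207 g 29.4
go [197.6 179.7  -6. ] [-0.009 -0.003 -0.178]
go [197.4 180.7  99. ] [-0.009 -0.003 -0.178]
```

Request:
play_rows:
  steps:
    - [212,178,-10,0,0,-0.18]
    - [212,178,-10,0,0,-0.18]
    - [212,178,-10,0,0,-0.18]
    - [212,178,-10,0,0,-0.18]
    - [212,178,-10,0,0,-0.18]
    - [212,178,-10,0,0,-0.18]
    - [212,178,-10,0,0,-0.18]
    - [212,178,-10,0,0,-0.18]

```text
clock: 14.5
eef_pos: [0.4436, -0.287, 0.1244]
orientation: [-0.0, 0.767, -0.641, -0.0]
ft_force: [0.5, -1.0, -0.3]
width: 0.0207
gripper_force: 29.5
```

```bash
python3 -c "
from h import *
st(); go(.447,-.289,.022,3.316)"
```

```text
t 14.5 p [ 0.4436 -0.287   0.1244] yaw -2.963 j [-0.73  0.28 -0.27  1.02  0.   -2.48] F [ 0.5 -1.  -0.3] w 0.0207 g 29.5
go [  2.6  -3.  102.3] [0.    0.001 0.004]
```

Request:
play_rows:
  steps:
    - [2,-2,40,0,0,0]
    - [2,-2,80,0,0,0]
    - [2,-2,102,0,0,0]
    - [2,-2,102,0,0,0]
    - [2,-2,102,0,0,0]
    - [2,-2,102,0,0,0]
    - [2,-2,102,0,0,0]
    - [2,-2,102,0,0,0]

```text
clock: 15.5
eef_pos: [0.4456, -0.29, 0.0233]
orientation: [-0.0, 0.767, -0.642, 0.001]
ft_force: [-0.5, -0.4, -0.8]
width: 0.0205
gripper_force: 29.5
```

Request:
play_rows:
  steps:
    - [0,0,0,0,0,0]
    - [0,0,0,0,0,0]
    - [0,0,0,0,0,0]
    - [0,0,0,0,0,0]
    - [0,0,-40,0,0,0]
    - [0,0,-95,0,0,0]
    - [0,0,-95,0,0,0]
    - [0,0,-95,0,0,0]
  hand: 0.42

```text
clock: 16.5
eef_pos: [0.4452, -0.2896, 0.1175]
orientation: [-0.0, 0.767, -0.642, 0.0]
ft_force: [-0.5, 0.7, -0.5]
width: 0.0359
gripper_force: 0.0
```

```bash
python3 -c "
from h import *
st(); blob('wrist',.015,.05,[.4447,-.2745],.04,'w4.png'); blob('side',.018,.035,[.634,.061],.06); blob('scene',.018,.035,[.634,.061],.06);go(.631,.0612,.125,3.316);go(.631,.0612,.125,3.14)"
```

```text
t 16.5 p [ 0.4452 -0.2896  0.1175] yaw -2.965 j [-0.73  0.29 -0.27  1.01  0.   -2.48] F [-0.5  0.7 -0.5] w 0.0359 g 0.0
wrist n 778 mean [ 0.4458 -0.2924  0.03  ] mid [ 0.4455 -0.2909  0.0246] ext [0.022 0.022 0.019] axis 1.64
side n 26 mean [0.635  0.0582 0.0237] mid [0.6349 0.0612 0.0231] ext [0.018 0.022 0.009] axis 1.03
scene n 51 mean [0.6357 0.0632 0.0244] mid [0.6344 0.0628 0.025 ] ext [0.022 0.023 0.012] axis 1.24
go [-311.9 -245.1   -8.6] [0.002 0.002 0.002]
go [-311.9 -245.1   -8.6] [0.002 0.002 0.178]
```

Request:
play_rows:
  steps:
    - [-312,-245,-10,0,0,0.18]
    - [-312,-245,-10,0,0,0.18]
    - [-312,-245,-10,0,0,0.18]
    - [-312,-245,-10,0,0,0.18]
    - [-312,-245,-10,0,0,0.18]
    - [-312,-245,-10,0,0,0.18]
    - [-312,-245,-10,0,0,0.18]
    - [-312,-245,-10,0,0,0.18]
  hand: 0.6

```text
clock: 17.65
eef_pos: [0.6315, 0.0627, 0.1258]
orientation: [-0.001, -0.707, 0.707, 0.001]
ft_force: [0.7, -0.4, -0.5]
width: 0.0511
gripper_force: 0.0
```

```bash
python3 -c "
from h import *
st(); q,p=blob('wrist',.018,.035,[.632,.061],.05,'w5.png');st();m=(q.min(0)+q.max(0))/2; go(m[0],m[1],.005,3.14)"
```

```text
t 17.65 p [0.6315 0.0627 0.1258] yaw 3.142 j [-0.03  0.48  0.03  1.12  0.   -1.6 ] F [ 0.7 -0.4 -0.5] w 0.0511 g 0.0
wrist n 587 mean [0.6316 0.062  0.0235] mid [0.6317 0.0628 0.022 ] ext [0.021 0.022 0.008] axis 1.82
t 17.7 p [0.631  0.0613 0.126 ] yaw 3.14 j [-0.03  0.47  0.03  1.12 -0.   -1.6 ] F [ 0.5 -0.1 -0.5] w 0.051 g 0.0
go [ -1.5  -1.1 121. ] [ 0.003 -0.    -0.   ]
```

Request:
play_rows:
  steps:
    - [-1,-1,50,0,0,0]
    - [-1,-1,90,0,0,0]
    - [-1,-1,110,0,0,0]
    - [-1,-1,121,0,0,0]
    - [-1,-1,121,0,0,0]
    - [-1,-1,121,0,0,0]
    - [-1,-1,121,0,0,0]
    - [-1,-1,121,0,0,0]

```text
clock: 18.7
eef_pos: [0.6334, 0.0616, 0.0075]
orientation: [0.001, -0.706, 0.708, -0.001]
ft_force: [-0.6, 0.1, -0.4]
width: 0.0513
gripper_force: 0.0
```

Request:
play_rows:
  steps:
    - [0,0,0,0,0,0]
    - [0,0,0,0,0,0]
    - [0,0,0,0,0,0]
    - [0,0,0,0,0,0]
    - [0,0,-10,0,0,0]
    - [0,0,-60,0,0,0]
    - [0,0,-115,0,0,0]
    - [0,0,-115,0,0,0]
  hand: 0.1
  force: 30

```text
clock: 19.7
eef_pos: [0.6365, 0.0614, 0.1278]
orientation: [0.004, -0.706, 0.708, -0.004]
ft_force: [0.4, -0.5, 0.0]
width: 0.0206
gripper_force: 29.4
```

```bash
python3 -c "
from h import *
st(); go(.442,-.260,.125,3.316)"
```

```text
t 19.7 p [0.6365 0.0614 0.1278] yaw 3.138 j [-0.03  0.47  0.03  1.12  0.   -1.6 ] F [ 0.4 -0.5  0. ] w 0.0206 g 29.4
go [322.1 193.3   0.9] [-0.01  -0.001 -0.178]
```

Request:
play_rows:
  steps:
    - [322,192,0,0,0,-0.18]
    - [322,192,0,0,0,-0.18]
    - [322,192,0,0,0,-0.18]
    - [322,192,0,0,0,-0.18]
    - [322,192,0,0,0,-0.18]
    - [322,192,0,0,0,-0.18]
    - [322,192,0,0,0,-0.18]
    - [322,192,0,0,0,-0.18]

```text
clock: 20.7
eef_pos: [0.4392, -0.2597, 0.1213]
orientation: [-0.0, 0.766, -0.643, -0.001]
ft_force: [-0.4, 0.3, -0.8]
width: 0.0208
gripper_force: 29.5
```

```bash
python3 -c "
from h import *
st(); go(.443,-.260,.022,3.316)"
```

```text
t 20.7 p [ 0.4392 -0.2597  0.1213] yaw -2.966 j [-0.69  0.25 -0.32  1.    0.   -2.44] F [-0.4  0.3 -0.8] w 0.0208 g 29.5
go [ 1.1 -3.7 99.3] [0.    0.001 0.001]
```

Request:
play_rows:
  steps:
    - [0,-4,40,0,0,0]
    - [0,-4,80,0,0,0]
    - [0,-4,99,0,0,0]
    - [0,-4,99,0,0,0]
    - [0,-4,99,0,0,0]
    - [0,-4,99,0,0,0]
    - [0,-4,99,0,0,0]
    - [0,-4,99,0,0,0]

```text
clock: 21.7
eef_pos: [0.4438, -0.2594, 0.0232]
orientation: [-0.0, 0.767, -0.642, 0.0]
ft_force: [-0.0, 0.6, 0.1]
width: 0.0209
gripper_force: 29.5
```

Request:
play_rows:
  steps:
    - [0,0,0,0,0,0]
    - [0,0,0,0,0,0]
    - [0,0,0,0,0,0]
    - [0,0,0,0,0,0]
    - [0,0,-40,0,0,0]
    - [0,0,-100,0,0,0]
    - [0,0,-110,0,0,0]
    - [0,0,-110,0,0,0]
  hand: 0.42

```text
clock: 22.7
eef_pos: [0.444, -0.2595, 0.1333]
orientation: [-0.0, 0.767, -0.642, 0.001]
ft_force: [-0.1, -0.2, -0.2]
width: 0.0356
gripper_force: 0.0
```

```bash
python3 -c "
from h import *
st(); q,p=blob('wrist',.015,.048,[.4447,-.2745],.042,'w6.png')
for c in ([.4455,-.291],[.443,-.26]):
    k=q[np.hypot(*(q[:,:2]-c).T)<.015]; print(len(k),k.mean(0).round(3),k.max(0).round(3))
blob('side',.008,.03,[.548,.07],.035); blob('scene',.008,.03,[.548,.07],.035); blob('side',.008,.03,[.437,.076],.035); blob('scene',.008,.03,[.437,.076],.035)
p,d,m=snap('side'); np.savez('side2.npz',p=p,d=d,**{k:np.array(v) for k,v in m.items()}); cv2.imwrite('pics/s3.png',cv2.resize(p[160:330,195:340,::-1],None,fx=3.5,fy=3.5,interpolation=cv2.INTER_CUBIC))"
```

```text
t 22.7 p [ 0.444  -0.2595  0.1333] yaw -2.965 j [-0.69  0.25 -0.29  1.03  0.   -2.43] F [-0.1 -0.2 -0.2] w 0.0356 g 0.0
wrist n 1382 mean [ 0.4448 -0.276   0.0304] mid [ 0.4446 -0.2746  0.0244] ext [0.023 0.054 0.018] axis 1.64
702 [ 0.446 -0.292  0.031] [ 0.456 -0.279  0.034]
680 [ 0.444 -0.26   0.03 ] [ 0.454 -0.248  0.034]
side n 30 mean [0.5489 0.0683 0.0137] mid [0.5499 0.0711 0.014 ] ext [0.025 0.021 0.012] axis 2.8
scene n 59 mean [0.5503 0.0715 0.0145] mid [0.5491 0.0701 0.015 ] ext [0.032 0.017 0.014] axis 3.0
blob none 0
scene n 52 mean [0.4388 0.0764 0.0147] mid [0.4383 0.0764 0.0145] ext [0.031 0.02  0.012] axis 2.87
```

View pics/s3.png

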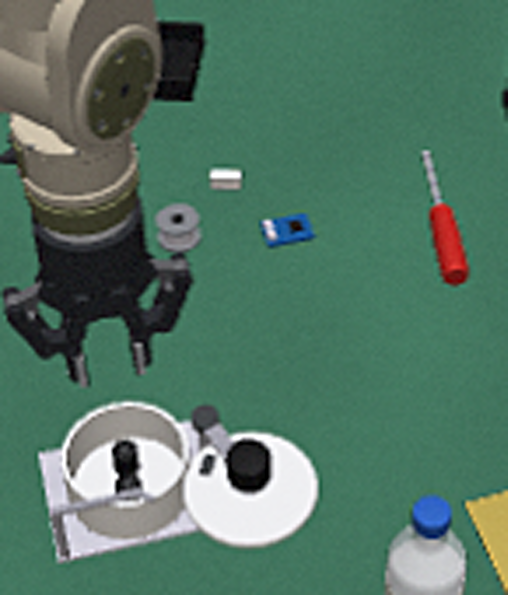

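Both cans stand in the jar, at about (125,452) and (127,480), and no third can is visible. I'll locate the knob and close the cap.

```bash
python3 -c "
from h import *
st(); blob('wrist',.092,.108,[.542,-.32],.03,'w7.png'); blob('side',.092,.108,[.542,-.32],.03); blob('scene',.092,.108,[.542,-.32],.03); go(.543,-.319,.16,3.645)"
```

```text
t 23.0 p [ 0.4428 -0.2585  0.1312] yaw -2.965 j [-0.69  0.25 -0.29  1.03  0.   -2.43] F [ 0.1 -0.6 -0.2] w 0.0361 g 0.0
wrist n 3421 mean [ 0.5387 -0.3226  0.0984] mid [ 0.5402 -0.322   0.0964] ext [0.036 0.034 0.009] axis -2.86
side n 126 mean [ 0.5435 -0.3258  0.098 ] mid [ 0.5436 -0.3242  0.0977] ext [0.032 0.037 0.011] axis 1.62
scene n 67 mean [ 0.5465 -0.3196  0.098 ] mid [ 0.5445 -0.3199  0.098 ] ext [0.032 0.034 0.012] axis 0.85
go [ 76.7 -87.6 -28.2] [ 0.001  0.001 -0.327]
```

Request:
play_rows:
  steps:
    - [0,0,-28,0,0,0]
    - [79,-85,-28,0,0,-0.327]
    - [79,-85,-28,0,0,-0.327]
    - [79,-85,-28,0,0,-0.327]
    - [79,-85,-28,0,0,-0.327]
    - [79,-85,-28,0,0,-0.327]
    - [79,-85,-28,0,0,-0.327]
    - [79,-85,-28,0,0,-0.327]
  hand: 0.7

```text
clock: 24.15
eef_pos: [0.5408, -0.3217, 0.1613]
orientation: [-0.0, 0.861, -0.509, 0.0]
ft_force: [0.1, 0.5, 0.1]
width: 0.0598
gripper_force: 0.0
```

```bash
python3 -c "
from h import *
st(); go(.541,-.3215,.076,3.645)"
```

```text
t 24.15 p [ 0.5408 -0.3217  0.1613] yaw -2.638 j [-0.66  0.44  0.07  1.19  0.   -2.74] F [0.1 0.5 0.1] w 0.0598 g 0.0
go [-0.1 -0.3 85.3] [-0.    -0.001 -0.   ]
```

Request:
play_rows:
  steps:
    - [0,0,40,0,0,0]
    - [0,0,70,0,0,0]
    - [0,0,85,0,0,0]
    - [0,0,85,0,0,0]
    - [0,0,85,0,0,0]
    - [0,0,85,0,0,0]
    - [0,0,85,0,0,0]
    - [0,0,85,0,0,0]

```text
clock: 25.15
eef_pos: [0.5413, -0.3221, 0.0761]
orientation: [0.0, 0.861, -0.509, 0.0]
ft_force: [-1.3, -0.3, 0.1]
width: 0.0598
gripper_force: 0.0
```

Request:
play_rows:
  steps:
    - [0,0,0,0,0,0]
    - [0,0,0,0,0,0]
    - [0,0,0,0,0,0]
    - [0,0,0,0,0,0]
    - [0,0,0,0,0,0]
    - [0,0,0,0,0,0]
    - [0,0,0,0,0,0]
    - [0,0,0,0,0,0]
  hand: 0.45

```text
clock: 26.15
eef_pos: [0.5411, -0.322, 0.0757]
orientation: [-0.0, 0.861, -0.509, -0.0]
ft_force: [0.1, 0.2, -0.1]
width: 0.0385
gripper_force: 0.0
```

```bash
python3 -c "
from h import *
st()
P=np.array([.5097,-.263]); v=np.array([.4447,-.2745])-P
s=arm.observe(); w,a,b,c=s['orientation']; R=Ro.from_quat([a,b,c,w]); p=s['eef_pos']; base=(p,R)
q=p[:2]-P; a0=np.arctan2(*q[::-1])-np.arctan2(*v[::-1]); a0%=2*np.pi; print(a0,np.hypot(*q))
for i in range(0,14):
    th=max(1.9-.16*i,-.06); c_,s_=np.cos(th),np.sin(th); k=P+[c_*v[0]-s_*v[1],s_*v[0]+c_*v[1]]
    go(k[0],k[1],p[2],1.745+th,base)
"
```

```text
t 26.15 p [ 0.5411 -0.322   0.0757] yaw -2.638 j [-0.66  0.5  -0.06  1.01  0.   -2.74] F [ 0.1  0.2 -0.1] w 0.0385 g 0.0
1.8855351104416125 0.06681655720936104
go [-0.8 -1.   0. ] [-0.  0.  0.]
go [-1.6  9.6 -0. ] [-0.    0.    0.16]
go [-4.1 19.8 -0. ] [-0.    0.    0.32]
go [-8.2 29.5 -0. ] [-0.    0.    0.48]
go [-13.8  38.5  -0. ] [-0.    0.    0.64]
go [-20.8  46.4  -0. ] [-0.   0.   0.8]
go [-28.9  53.1  -0. ] [-0.    0.    0.96]
go [-38.   58.5  -0. ] [-0.    0.    1.12]
go [-47.8  62.3  -0. ] [-0.    0.    1.28]
go [-58.1  64.5  -0. ] [-0.    0.    1.44]
go [-68.7  65.1  -0. ] [-0.   0.   1.6]
go [-79.2  63.9  -0. ] [-0.    0.    1.76]
go [-89.3  61.1   0. ] [0.   0.   1.92]
go [-91.8  60.2   0. ] [0.   0.   1.96]
```

Request:
play_rows:
  steps:
    - [-1.5,9.5,0,0,0,0.16]
    - [-4,20,0,0,0,0.32]
    - [-8,29.5,0,0,0,0.48]
    - [-14,38.5,0,0,0,0.64]
    - [-21,46.5,0,0,0,0.8]
    - [-29,53,0,0,0,0.96]
    - [-38,58.5,0,0,0,1.12]
    - [-48,62.5,0,0,0,1.28]

```text
clock: 27.15
eef_pos: [0.4635, -0.3104, 0.0759]
orientation: [0.0, -0.384, 0.923, -0.001]
ft_force: [1.3, -0.1, -1.0]
width: 0.0386
gripper_force: 0.7
```

```bash
python3 -c "
from h import *
st()
P=np.array([.5097,-.263]); v=np.array([.4447,-.2745])-P
s=arm.observe(); w,a,b,c=s['orientation']; R=Ro.from_quat([a,b,c,w]); p=s['eef_pos']; base=(p,R)
for th in(.62,.46,.3,.14,0,-.06):
    c_,s_=np.cos(th),np.sin(th); k=P+[c_*v[0]-s_*v[1],s_*v[0]+c_*v[1]]
    go(k[0],k[1],p[2],1.745+th,base)
"
```

```text
t 27.15 p [ 0.4635 -0.3104  0.0759] yaw 2.36 j [-0.73  0.37 -0.26  0.93  0.   -1.52] F [ 1.3 -0.1 -1. ] w 0.0386 g 0.7
go [-0.2  0.2 -0. ] [-0.001  0.    -0.005]
go [-0.9 10.7 -0. ] [-0.001  0.001  0.155]
go [-3.4 21.  -0. ] [-0.001  0.001  0.315]
go [-7.4 30.7 -0. ] [-0.001  0.001  0.475]
go [-12.2  38.6  -0.1] [-0.001  0.001  0.615]
go [-14.6  41.8  -0.1] [-0.001  0.001  0.675]
```

Request:
play_rows:
  steps:
    - [-1,10.5,0,0,0,0.155]
    - [-3.5,21,0,0,0,0.315]
    - [-7.5,30.5,0,0,0,0.475]
    - [-12,38.5,0,0,0,0.615]
    - [-14,42,0,0,0,0.63]
    - [-14,42,0,0,0,0.63]
    - [-13,39.5,0,0,0,0.63]
    - [-13,39.5,0,0,0,0.63]

```text
clock: 28.15
eef_pos: [0.4441, -0.2729, 0.0755]
orientation: [-0.0, -0.082, 0.997, 0.0]
ft_force: [0.7, 0.4, -1.6]
width: 0.0384
gripper_force: 0.0
```

Request:
play_rows:
  steps:
    - [0,0,0,0,0,0]
    - [0,0,0,0,0,0]
    - [0,0,0,0,0,0]
    - [0,0,0,0,0,0]
    - [0,0,0,0,0,0]
    - [0,0,0,0,0,0]
    - [0,0,0,0,0,0]
    - [0,0,0,0,0,0]
  hand: 0.2
  force: 30

```text
clock: 29.15
eef_pos: [0.4444, -0.2742, 0.0761]
orientation: [0.0, -0.082, 0.997, -0.001]
ft_force: [-1.5, -5.7, 1.5]
width: 0.0328
gripper_force: 30.4
```

```bash
python3 -c "
from h import *
st();print(arm.observe()['ft_torque'])"
```

```text
t 29.15 p [ 0.4444 -0.2742  0.0761] yaw 1.735 j [-0.71  0.31 -0.36  0.9  -0.   -0.87] F [-1.5 -5.7  1.5] w 0.0328 g 30.4
[-0.97804243  0.24255741 -0.03834363]
```

Request:
play_rows:
  steps:
    - [0,0,0,0,0,0.18]
    - [0,0,0,0,0,0.36]
    - [0,0,0,0,0,0.54]
    - [0,0,0,0,0,0.72]
    - [0,0,0,0,0,0.9]
    - [0,0,0,0,0,1.08]
    - [0,0,0,0,0,1.2]
    - [0,0,0,0,0,1.2]

```text
clock: 30.15
eef_pos: [0.4448, -0.2735, 0.0761]
orientation: [0.001, 0.494, 0.869, 0.0]
ft_force: [0.5, -2.9, 1.8]
width: 0.0328
gripper_force: 30.5
```

Request:
play_rows:
  steps:
    - [0,0,0,0,0,0.18]
    - [0,0,0,0,0,0.36]
    - [0,0,0,0,0,0.54]
    - [0,0,0,0,0,0.72]
    - [0,0,0,0,0,0.86]
    - [0,0,0,0,0,1.0]
    - [0,0,0,0,0,1.05]
    - [0,0,0,0,0,1.05]

```text
clock: 31.15
eef_pos: [0.4455, -0.2736, 0.0761]
orientation: [0.001, 0.863, 0.505, 0.001]
ft_force: [4.2, -2.9, 0.7]
width: 0.0333
gripper_force: 30.4
```

```bash
python3 -c "
from h import *
st();print(arm.observe()['ft_torque'])"
```

```text
t 31.15 p [ 0.4455 -0.2736  0.0761] yaw -0.512 j [-0.71  0.31 -0.35  0.9   0.    1.38] F [ 4.2 -2.9  0.7] w 0.0333 g 30.4
[-0.58405615 -1.00249851 -0.10210339]
```

Request:
play_rows:
  steps:
    - [0,0,0,0,0,0.04]
    - [0,0,0,0,0,0.08]
    - [0,0,0,0,0,0.12]
    - [0,0,0,0,0,0.16]
    - [0,0,0,0,0,0.2]
    - [0,0,0,0,0,0.2]
    - [0,0,0,0,0,0.2]
    - [0,0,0,0,0,0.2]

```text
clock: 32.15
eef_pos: [0.4468, -0.2721, 0.0761]
orientation: [0.0, 0.909, 0.418, 0.003]
ft_force: [9.4, 1.3, 0.3]
width: 0.0327
gripper_force: 30.3
```

```bash
python3 -c "
from h import *
st();print(arm.observe()['ft_torque'])"
```

```text
t 32.15 p [ 0.4468 -0.2721  0.0761] yaw -0.709 j [-0.7   0.31 -0.35  0.9   0.01  1.58] F [9.4 1.3 0.3] w 0.0327 g 30.3
[ 0.4370548  -1.8849616   0.46109745]
```

Request:
play_rows:
  steps:
    - [0,0,0,0,0,0]
    - [0,0,0,0,0,0]
    - [0,0,0,0,0,0]
    - [0,0,0,0,0,0]
    - [0,0,-40,0,0,0]
    - [0,0,-100,0,0,0]
    - [0,0,-120,0,0,0]
    - [0,0,-120,0,0,0]
  hand: 0.6

```text
clock: 33.15
eef_pos: [0.445, -0.274, 0.1974]
orientation: [0.002, 0.91, 0.415, 0.001]
ft_force: [0.9, 0.0, -0.4]
width: 0.0514
gripper_force: 0.0
```

```bash
python3 -c "
from h import *
st(); p,d,m=snap('wrist')
u0=proj(m,[[.4447,-.2745,.06]])[0].astype(int); print(u0)
a=p[max(0,u0[1]-90):u0[1]+90,max(0,u0[0]-110):u0[0]+110,::-1]; cv2.imwrite('pics/w8.png',cv2.resize(a,None,fx=3,fy=3,interpolation=cv2.INTER_CUBIC))
p,d,m=snap('scene'); cv2.imwrite('pics/sc2.png',p[:,:,::-1])
blob('scene',.008,.03,[.548,.07],.035); blob('scene',.008,.03,[.437,.076],.035)
go(.548,.07,.125,-.1); go(.437,.076,.125,-.19)"
```

```text
t 33.15 p [ 0.445  -0.274   0.1974] yaw -0.715 j [-0.71  0.22 -0.16  1.19  0.    1.58] F [ 0.9  0.  -0.4] w 0.0514 g 0.0
[283 195]
scene n 57 mean [0.55   0.0716 0.015 ] mid [0.5507 0.0705 0.0147] ext [0.031 0.019 0.012] axis 2.99
scene n 56 mean [0.4392 0.077  0.0147] mid [0.4381 0.0751 0.0147] ext [0.03  0.022 0.013] axis 2.8
go [ 327.2 -145.3   69.4] [-0.003 -0.001 -0.615]
go [ 259.  -233.    69.7] [-0.003 -0.001 -0.525]
```

View pics/w8.png

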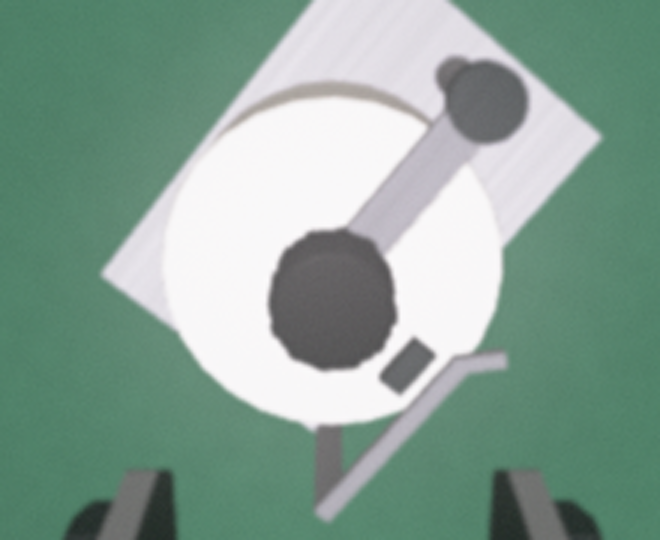

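The lug stands behind the finger, parallel to it as at the start, so the cap is home. On to the relays.

Request:
play_rows:
  steps:
    - [259,-233,50,0,0,-2.08]
    - [259,-233,50,0,0,-2.08]
    - [259,-233,50,0,0,-2.08]
    - [259,-233,50,0,0,-2.08]
    - [259,-233,50,0,0,-2.08]
    - [259,-233,50,0,0,-2.08]
    - [259,-233,50,0,0,-2.08]
    - [259,-233,50,0,0,-2.08]

```text
clock: 34.35
eef_pos: [0.4367, 0.0761, 0.1441]
orientation: [-0.001, 0.379, 0.925, -0.001]
ft_force: [0.6, -0.2, -0.1]
width: 0.0513
gripper_force: 0.0
```

```bash
cat > rel.py <<'E'
import sys
from h import *
x,y,z=map(float,sys.argv[1:4])
q,p=blob('wrist',.011,.03,[x,y],.04); st()
if q is not None:
    q=q[q[:,2]>np.percentile(q[:,2],60)-.004]
    (cx,cy),(w,h),a=cv2.minAreaRect((q[:,:2]*1000).astype(np.float32)); a=np.deg2rad(a); long=a if w>h else a+np.pi/2
    yaw=(long+np.pi/2)%np.pi; print('rect',cx,cy,w,h,'gripyaw',yaw); go(cx/1000,cy/1000,z,yaw)
E
python3 rel.py .437 .076 .125
```

```text
wrist n 495 mean [0.4343 0.0777 0.0147] mid [0.4347 0.0774 0.0138] ext [0.03  0.02  0.005] axis 2.82
t 34.4 p [0.4368 0.0758 0.1442] yaw 0.798 j [-0.01  0.11 -0.43  1.03  0.    0.76] F [-0.4 -0.4  0.4] w 0.0512 g 0.0
rect 434.8870849609375 77.29631042480469 13.157723426818848 29.447553634643555 gripyaw 1.2528709521803822
go [ 2.4 -0.2 19.2] [-0.001 -0.003 -0.455]
```

Request:
play_rows:
  steps:
    - [2.5,0,30,0,0,-0.16]
    - [2.5,0,60,0,0,-0.32]
    - [2.5,0,85,0,0,-0.455]
    - [2.5,0,110,0,0,-0.455]
    - [2.5,0,130,0,0,-0.455]
    - [2.5,0,140,0,0,-0.455]
    - [2.5,0,140,0,0,-0.455]
    - [2.5,0,140,0,0,-0.455]

```text
clock: 35.4
eef_pos: [0.4367, 0.077, 0.0062]
orientation: [0.0, 0.165, 0.986, 0.0]
ft_force: [0.2, 0.7, -0.4]
width: 0.0517
gripper_force: 0.0
```

Request:
play_rows:
  steps:
    - [0,0,0,0,0,0]
    - [0,0,0,0,0,0]
    - [0,0,0,0,0,0]
    - [0,0,0,0,0,0]
    - [0,0,0,0,0,0]
    - [0,0,-10,0,0,0]
    - [0,0,-60,0,0,0]
    - [0,0,-110,0,0,0]
  hand: 0.0
  force: 30

```text
clock: 36.4
eef_pos: [0.4355, 0.077, 0.117]
orientation: [-0.001, 0.165, 0.986, -0.0]
ft_force: [1.3, 0.0, -0.2]
width: 0.012
gripper_force: 30.7
```

```bash
python3 -c "
from h import *
st(); blob('scene',.02,.035,[.469,.26],.1);go(.442,.265,.1,1.374)"
```

```text
t 36.4 p [0.4355 0.077  0.117 ] yaw 1.24 j [-0.01  0.13 -0.48  0.96  0.    0.32] F [ 1.3  0.  -0.2] w 0.012 g 30.7
scene n 438 mean [0.47   0.2628 0.0256] mid [0.4674 0.2611 0.0263] ext [0.147 0.125 0.013] axis 3.04
go [ 58.7 178.5  23.4] [ 0.002  0.008 -0.134]
```

Request:
play_rows:
  steps:
    - [63.5,179,20,0,0,-0.134]
    - [63.5,179,20,0,0,-0.134]
    - [63.5,179,20,0,0,-0.134]
    - [63.5,179,20,0,0,-0.134]
    - [63.5,179,40,0,0,-0.134]
    - [63.5,179,70,0,0,-0.134]
    - [63.5,179,98,0,0,-0.134]
    - [63.5,179,98,0,0,-0.134]

```text
clock: 37.45
eef_pos: [0.4324, 0.2652, 0.0161]
orientation: [-0.002, 0.099, 0.995, -0.001]
ft_force: [0.0, -0.8, -0.6]
width: 0.0116
gripper_force: 30.7
```

Request:
play_rows:
  steps:
    - [0,0,0,0,0,0]
    - [0,0,0,0,0,0]
    - [0,0,0,0,0,0]
    - [0,0,0,0,0,0]
    - [0,0,0,0,0,0]
    - [0,0,-50,0,0,0]
    - [0,0,-100,0,0,0]
    - [0,0,-110,0,0,0]
  hand: 0.4

```text
clock: 38.45
eef_pos: [0.4365, 0.2679, 0.1313]
orientation: [0.003, 0.098, 0.995, 0.002]
ft_force: [0.3, -0.3, -0.1]
width: 0.0343
gripper_force: 0.0
```

```bash
python3 -c "
from h import *
st(); p,d,m=snap('wrist','w9.png'); blob('wrist',.012,.0265,[.4375,.267],.028); blob('scene',.008,.03,[.548,.07],.05); go(.5475,.0705,.14,1.4)"
```

```text
t 38.45 p [0.4365 0.2679 0.1313] yaw 1.374 j [ 0.39  0.24 -0.3   1.02  0.    0.59] F [ 0.3 -0.3 -0.1] w 0.0343 g 0.0
wrist n 565 mean [0.4305 0.2666 0.0186] mid [0.4314 0.2663 0.0165] ext [0.03  0.017 0.009] axis 2.96
scene n 57 mean [0.5503 0.0716 0.015 ] mid [0.5485 0.071  0.0153] ext [0.031 0.017 0.014] axis 2.94
go [-149.4 -170.5  -12.5] [ 0.     0.    -0.026]
```

View pics/w9.png

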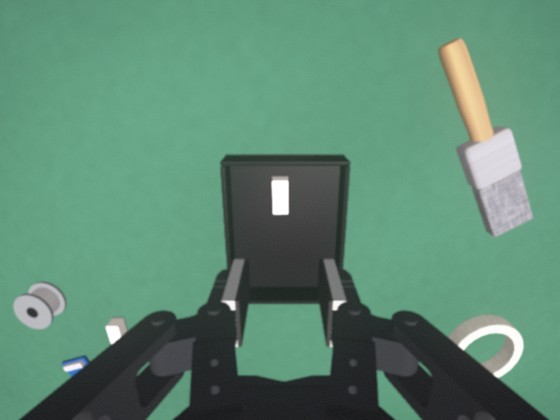

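Relay 1 lies in the tray at (280,195), clear of the walls. Relay 2 is at (116,328), unmoved.

Request:
play_rows:
  steps:
    - [-149,-170,-10,0,0,0]
    - [-149,-170,-10,0,0,0]
    - [-149,-170,-10,0,0,0]
    - [-149,-170,-10,0,0,0]
    - [-149,-170,-10,0,0,0]
    - [-149,-170,-10,0,0,0]
    - [-149,-170,-10,0,0,0]
    - [-149,-170,-10,0,0,0]
  hand: 0.6

```text
clock: 39.6
eef_pos: [0.5466, 0.0721, 0.1375]
orientation: [-0.0, 0.097, 0.995, 0.0]
ft_force: [-0.0, 0.2, -0.7]
width: 0.0514
gripper_force: 0.0
```

```bash
python3 rel.py .547 .07 .005
```

```text
wrist n 510 mean [0.5448 0.072  0.0147] mid [0.5454 0.0721 0.0139] ext [0.03  0.016 0.006] axis 3.0
t 39.65 p [0.5467 0.072  0.1377] yaw 1.376 j [-0.01  0.31 -0.19  1.07  0.    0.18] F [-0.3  0.4 -0.2] w 0.051 g 0.0
rect 545.2978515625 71.85955810546875 12.976030349731445 29.086994171142578 gripyaw 1.4200157358837169
go [  1.4  -0.4 132.7] [ 0.    -0.    -0.044]
```

Request:
play_rows:
  steps:
    - [1.5,0,40,0,0,-0.044]
    - [1.5,0,80,0,0,-0.044]
    - [1.5,0,110,0,0,-0.044]
    - [1.5,0,133,0,0,-0.044]
    - [1.5,0,133,0,0,-0.044]
    - [1.5,0,133,0,0,-0.044]
    - [1.5,0,133,0,0,-0.044]
    - [1.5,0,133,0,0,-0.044]

```text
clock: 40.65
eef_pos: [0.5466, 0.0714, 0.0057]
orientation: [0.001, 0.076, 0.997, 0.0]
ft_force: [-0.5, -0.0, -0.3]
width: 0.0514
gripper_force: 0.0
```

Request:
play_rows:
  steps:
    - [0,0,0,0,0,0]
    - [0,0,0,0,0,0]
    - [0,0,0,0,0,0]
    - [0,0,0,0,0,0]
    - [0,0,0,0,0,0]
    - [0,0,-10,0,0,0]
    - [0,0,-60,0,0,0]
    - [0,0,-110,0,0,0]
  hand: 0.0
  force: 30

```text
clock: 41.65
eef_pos: [0.545, 0.0713, 0.1157]
orientation: [-0.001, 0.076, 0.997, 0.0]
ft_force: [1.1, 0.1, 0.8]
width: 0.0123
gripper_force: 30.8
```

```bash
python3 -c "
from h import *
st(); go(.497,.255,.1,1.374)"
```

```text
t 41.65 p [0.545  0.0713 0.1157] yaw 1.418 j [-0.02  0.33 -0.23  1.02  0.    0.14] F [1.1 0.1 0.8] w 0.0123 g 30.8
go [ 75.4 174.2  15.8] [-0.    -0.002  0.044]
```

Request:
play_rows:
  steps:
    - [75,174,15,0,0,0.044]
    - [75,174,15,0,0,0.044]
    - [75,174,15,0,0,0.044]
    - [75,174,15,0,0,0.044]
    - [75,174,40,0,0,0.044]
    - [75,174,70,0,0,0.044]
    - [75,174,97,0,0,0.044]
    - [75,174,97,0,0,0.044]

```text
clock: 42.65
eef_pos: [0.4965, 0.2531, 0.016]
orientation: [-0.002, 0.099, 0.995, -0.001]
ft_force: [-0.1, 0.2, 1.3]
width: 0.012
gripper_force: 30.9
```

Request:
play_rows:
  steps:
    - [0,0,0,0,0,0]
    - [0,0,0,0,0,0]
    - [0,0,0,0,0,0]
    - [0,0,0,0,0,0]
    - [0,0,0,0,0,0]
    - [0,0,-50,0,0,0]
    - [0,0,-110,0,0,0]
    - [0,0,-150,0,0,0]
  hand: 0.4

```text
clock: 43.65
eef_pos: [0.4988, 0.2551, 0.1706]
orientation: [0.001, 0.098, 0.995, 0.001]
ft_force: [0.6, 0.3, -0.2]
width: 0.0341
gripper_force: 0.0
```

```bash
python3 -c "
from h import *
st(); a=snap('wrist')[0]; b=snap('scene')[0]; c=snap('side')[0]
im=np.hstack([cv2.resize(a,(400,300)),cv2.resize(b[120:300,200:440],(400,300))]); im2=np.hstack([cv2.resize(c[150:345,180:340],(246,300))]); 
o=np.zeros((600,800,3),np.uint8); o[:300]=im; o[300:,:246]=im2; cv2.imwrite('pics/fin.png',o[:,:,::-1])"
```

```text
t 43.65 p [0.4988 0.2551 0.1706] yaw 1.374 j [ 0.33  0.31 -0.11  1.15  0.    0.53] F [ 0.6  0.3 -0.2] w 0.0341 g 0.0
```

View pics/fin.png

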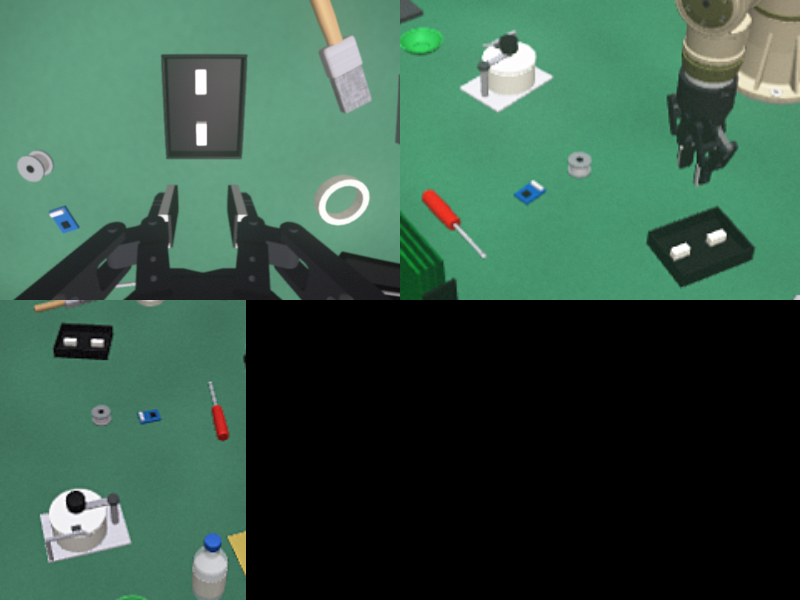

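Both relays lie in the tray, at (201,82) and (201,133) in the wrist panel. The cap is home on the jar, no parts are left on the bench and the gripper is clear, so I'm handing in.

```bash
python3 -c "
from rig import arm
print(arm.sign_off())"
```

```text
the job is handed in; nothing more can be done
None
```

The job is handed in: both capacitors are in the jar with its cap over it and screwed home, both relays are in the tray, and the other things on the bench were left where they were.

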